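Put an electronic pipette on the charging carousel

ROBOT

A 7-joint arm with a two-finger parallel gripper is mounted at the origin on the work surface. World frame = base frame: x ahead of the robot, y to its left, z up, the work surface at z = 0. Lengths are in m, angles in rad, forces in N, time in s.
With the tool pointing down it reaches from about 0.4 to 0.875 m from the base axis. Payload 19.3 kg.
Tool frame: the origin (TCP) lies at the centre of the arm's flange, where the gripper is bolted on; the fingertips stand 173 mm ahead of it and the grasp point (between the pads) lies 155 mm ahead of it; z points along the fingers, y is the line along which they close (so a half turn about z gives the same grasp; the last joint's range is limited). The gripper opens to 85 mm and grips with 20 to 120 N. Pads are 22 mm wide; open, the fingers measure 114 mm over their backs; the gripper's body (76 mm by 85 mm) begins 54 mm behind the grasp point. The pads swing forward as they close: fully open they stand 13 mm farther back than shut.
Start: joints at [1.071, 0.521, -0.036, 1.599, 0.021, 1.021, -0.113], TCP at [0.26, -0.568, 0.405] pointing down, gripper open.
Joint ranges: [-2.91, 2.91], [-0.3, 2.13], [-1.5, 1.42], [0.17, 2.43], [-1.26, 4.41], [0.16, 1.93], [-2.52, 2.52]. Speed limits (rad/s): [1.89, 1.89, 2.39, 2.39, 3.01, 3.01, 3.01].

INTERFACE

Orientations are given as a rotation vector (axis times angle).
In Python, from plant import env, vision, workorder gives the robot as it stands.
- The arm moves only by the tool carry_out, never from a script. Its arguments are lists of equal length, an entry for each row: "offset": the shift along the world's x, y, z in units of 25 mm (1.0 is 25 mm), a list of three; "turn": the turn, a rotation vector about the world's x, y, z in units of 5 degrees (1.0 is 5 degrees), a list of three; "gripper": the opening, from -1 (shut) to 1 (fully open). In form: {"offset": [[tx, ty, tz], ...], "turn": [[wx, wy, wz], ...], "gripper": [gripper, ...]}. A call has 1 to 20 rows; each row is the pose to reach, as a shift and turn from the pose commanded when the call began; what a row does not reach only later rows make up. A row lasts 1/12 s, in which the tool goes at most 41.7 mm and 7.16 degrees, less where a joint would pass 70% of its speed; a pose out of reach is approached as far as the arm can. A call with a gripper value outside its range is refused whole. The fingers move at their own pace and stop on an object; "grip_force" is the grip in N (left out, the last holds). Time passes only in rows, so rows that repeat a pose let the fingers close. It gives the time, the measured TCP pose, the force, the opening and the grip force at its end, in the units of the state.
- env.get_state(): the state, without advancing time (a new reading comes with each control period).
- vision.snapshot(name): name is "scene" or "top"; returns a dict with "pixels" (384x512x3 uint8, blue, green, red), "z_map" (384x512 float32, m along the optical axis (not along the pixel's ray), 0 where there is no reading), "fx", "fy", "cx", "cy" (pixels), "extrinsics" (4x4, takes a point from camera to world coordinates). Camera axes: x right, y down, z forward; pixel columns grow to the right and rows downward; lengths in m; the calibration is good to about 2 mm. A picture is of the moment at which its call begins.
- workorder.job_done(): hands the job in; it is judged then, once.
The state is a dict: "time_s": time; "q": joint angles; "joint_vel": joint speeds; "joint_torque": joint torques, N m; "position": TCP position; "eef_rot": TCP orientation; "force": force on the tool from outside, world axes, zero at the start; "ft_torque": the same for the moment, N m; "gripper_width": finger opening in m; "gripper_force": force on a finger pad.
Only numpy, scipy, OpenCV 4.12 (cv2) and the standard library are available. Lean on these libraries where they do the work, as an engineer would, in place of code of your own. Each camera call takes 0.05 s, during which the arm holds its last target. There are 200 camera calls.

TASK

Turn the charging carousel (it has an orange knob on top) until its one empty hook stands over the green mark on the base. Only then take the blue-collared pipette off its bench rest, slide it into that hook and press it down gently past the sprung jaws until its collar sits flat and fully home on the hook, and let go. Never press hard on the carousel with the pipette (more than 25 N breaks the hook), and leave the bottle, the tip box and the tube rack where they are.

Things in the scene. Friction and masses are not known exactly. Their poses are not given: they have to be found in the camera images.
- carousel: Fixed base of the charging carousel: dark disc 300 mm across, 20 mm high. Origin: centre of its underside, on the bench, on the vertical turning axis; +x points to the green mark. Above it turns a head of five arms 72 degrees apart, 190 mm up: four carry fixed pipettes (tops at 252 mm), one is the empty hook.
- rotor (a joint): Turning head: angle in rad from the green mark to the empty hook, anticlockwise from above positive; 0 = exactly over the mark. Stiff (0.35 N m of friction), no detents, stays where it is left; a sideways push of over 3 N on a hook turns it.
- mark (a point): Middle of the green stripe (22 mm wide) on top of the carousel's base, 110 mm out from the turning axis, 20 mm above the bench; z up.
- knob (a point): Top centre of the orange upright fin on the turning axis, 248 mm above the bench: 48 mm long, 12 mm thick, 34 mm tall over a round cap 44 mm across. Its axes turn with the head: x lies along the fin and points over the empty hook; z up. Grip across its thickness from above.
- empty_hook (a point): NOMINAL seat centre of the empty hook, 110 mm from the turning axis, 190 mm above the bench; x radially outwards, z up. Level fork, 5 mm plate 52 mm wide, slot 28 mm wide open outwards, ending 15 mm inwards; prongs end 28 mm outwards. CAUTION: the arm is clamped up to 12 mm higher or lower each time, which this point does not show: find the seat by feel.
- rest: Fixed bench rest: base plate 130 x 100 x 12 mm, a post 26 to 42 mm behind the seat centre that ends at the plate, and a fork like the hook's, without jaws or pin. Origin on the bench plumb below the seat centre; seat 190 mm up. +x points to the slot's open side. On rest and hook, lips and a back wall 4 mm high leave a pocket 45 mm long for the 40 mm collar.
- pipette: Loose pipette, upright, about 90 g, 212 mm tall. Origin: on its axis at the underside of the blue collar (40 mm across, 6 mm thick), z up. Grip body 24 (x) by 26 (y) mm from 6 to 50 mm above, button to 62 mm. Below: round bead 24 mm across, centred 12.5 mm down (bottom 24.5 mm down), then a 13 mm barrel, tip end at 150 mm. Raise it 35 mm to draw the barrel out of the rest.
- jaw_l (a joint): One of the two blue sprung jaws under the empty hook's plate: bars 8 mm thick, centres 9.5 mm below the true seat, 17 mm apart at rest. Value: how far it is pushed outwards, 0 to 0.006 m. Bring the barrel in with the bead above the jaws (origin at least 22 mm over the true seat), then press down.
- jaw_r (a joint): The other jaw. The bead meets the jaws 13 mm before home; forcing it through takes 6 to 10 N (weight alone will not), easing to almost nothing 3 mm before home, where the jaws hold it. Then the collar meets the seat, which is rubber-mounted and yields about 1 mm per 8 N. Stop at 12 to 15 N.
- fork (a joint): How far the empty hook is pushed down on its rubber mount, m: 0 when unloaded, 0.001 per 8 N; over 0.0031 (25 N) breaks it.
- contact (a joint): Brass charging pin in the empty hook, 4 mm proud of the seat, under the collar's inner edge; 0 = free, 0.004 m = pressed flush by a collar fully home. Very soft (under 0.2 N).
- reagent: Amber reagent bottle, 60 mm across, 150 mm tall, loose bystander. Origin: centre of its underside.
- tip_box: Blue pipette-tip box with a clear lid, 85 x 120 x 72 mm, loose bystander. Origin: centre of its underside.
- tube_rack: White tube rack with capped tubes, 60 x 140 x 92 mm, loose bystander. Origin: centre of its underside.
Not all that is in view belongs to the job. There is more than one size of the pipette; the job needs the largest.

How it is judged:
On the way, in this order (a step that is already met when the one before it is completed fails the run):
1. the empty hook stands over the green mark while the pipette is still on its rest (horizontal distance between empty_hook and mark below 0.014 m and distance of pipette from where it was at the start of the episode below 0.01 m), for 0.3 s.
2. the pipette is fully home in the empty hook (horizontal distance between empty_hook and mark below 0.014 m and value of joint contact above 0.0032 m and horizontal distance between pipette and empty_hook below 0.006 m and angle between pipette's own z axis and vertical below 0.09 rad and contact force between pipette and carousel above 0.2 N), for 0.2 s.
At the end, for the whole second after the job is handed in: The empty hook is over the green mark (centre within 14 mm) and the pipette hangs in it, upright (within 5 degrees), centred within 6 mm, charging pin pressed at least 3.2 of its 4 mm, released and at rest (all of step 2 and linear speed of pipette below 0.02 m/s and contact force between the fingers and pipette below 0.1 N); the robot touches nothing.
It fails at once if the empty hook is forced down on its rubber mount by more than 3.1 mm (about 25 N) (value of joint fork above 0.0031 m).
It fails at once if the pipette is jammed against the carousel (all its contacts, with the jaws' own squeeze of about 11 N, sum to over 45 N) (contact force between pipette and carousel above 45 N).
It fails at once if the reagent is moved by more than 30 mm (distance of reagent from where it was at the start of the episode above 0.03 m).
It fails at once if the tip box is moved by more than 30 mm (distance of tip_box from where it was at the start of the episode above 0.03 m).
It fails at once if the tube rack is moved by more than 30 mm (distance of tube_rack from where it was at the start of the episode above 0.03 m).
It also fails if it takes over 72 s, if anything falls off the work surface, if the arm or the gripper's body presses on something with over 40 N, if the wrist force passes 120 N, or if a joint passes its speed limit or range.

## Working session

There is one attempt and no reset: what is moved stays moved. The work goes in short steps, Python scripts to look and compute and a tool call to move; the robot and the scene stay as the last step left them, time stands still between calls to the robot, and variables do not carry over. Pictures are saved under pics/ and viewed, at most 10 in all, crops included, and the job is handed in when it is done.

Besides the shell and the picture viewer there is one more tool, called after "Call:" as name(argument=value, ...) on one line, values as JSON. carry_out: Moves the arm, as the interface text tells. Its arguments: {"type":"object","properties":{"offset":{"type":"array"},"turn":{"type":"array"},"gripper":{"type":"array"},"grip_force":{"type":"number"}},"required":["offset","turn","gripper"]}

```bash
mkdir -p pics; ls; cat > h.py <<'E'
import numpy as np, cv2
from plant import env, vision, workorder
def cloud(s):
    z=s["z_map"]; v,u=np.mgrid[:z.shape[0],:z.shape[1]]
    P=np.stack([(u-s["cx"])/s["fx"]*z,(v-s["cy"])/s["fy"]*z,z],-1)
    E=np.array(s["extrinsics"]); W=P@E[:3,:3].T+E[:3,3]; W[z==0]=np.nan
    return W
E
python3 - <<'E'
from h import *
st=env.get_state(); print(st)
for n in("scene","top"):
    s=vision.snapshot(n); cv2.imwrite(f"pics/{n}0.png",s["pixels"]); np.savez(f"{n}0.npz",**s)
    print(n,s["fx"],s["cx"],s["cy"],np.round(s["extrinsics"],3).tolist())
    cv2.imwrite(f"pics/{n}0b.png",cv2.resize(s["pixels"],(768,576)))
E
```

```text
pics
{'time_s': 0.0, 'q': array([ 1.07084622,  0.52201902, -0.03633176,  1.5999818 ,  0.02120349,
        1.02111187, -0.1128183 ]), 'joint_vel': array([ 3.49832789e-04,  6.88955060e-04,  7.12686448e-06,  6.78208334e-04,
       -2.62310646e-04, -1.54965603e-03, -1.34862070e-03]), 'joint_torque': array([-1.81615378e-03, -9.27106762e+01,  1.97872102e+00, -3.69939387e+01,
        1.77961669e-02,  8.08605255e-03,  4.48377889e-06]), 'position': array([ 0.26032735, -0.56805508,  0.40413184]), 'eef_rot': array([-3.06828984e+00, -6.69599615e-01,  5.04541526e-04]), 'force': array([ 0.5431068 , -0.10099047,  0.39573985]), 'ft_torque': array([-0.01498349, -0.03485471,  0.00080331]), 'gripper_force': 0.0, 'gripper_width': 0.0854111785630383}
scene 457.82824323877435 253.47632524617478 190.6747656188145 [[0.875, 0.343, -0.341, 0.986], [0.483, -0.622, 0.616, -0.685], [-0.001, -0.704, -0.71, 0.969], [0.0, 0.0, 0.0, 1.0]]
top 436.55774571346404 254.75409405533864 187.1858282262479 [[-0.022, -0.988, 0.155, 0.374], [-1.0, 0.021, -0.004, 0.025], [0.001, -0.155, -0.988, 1.489], [0.0, 0.0, 0.0, 1.0]]
```

View pics/scene0b.png

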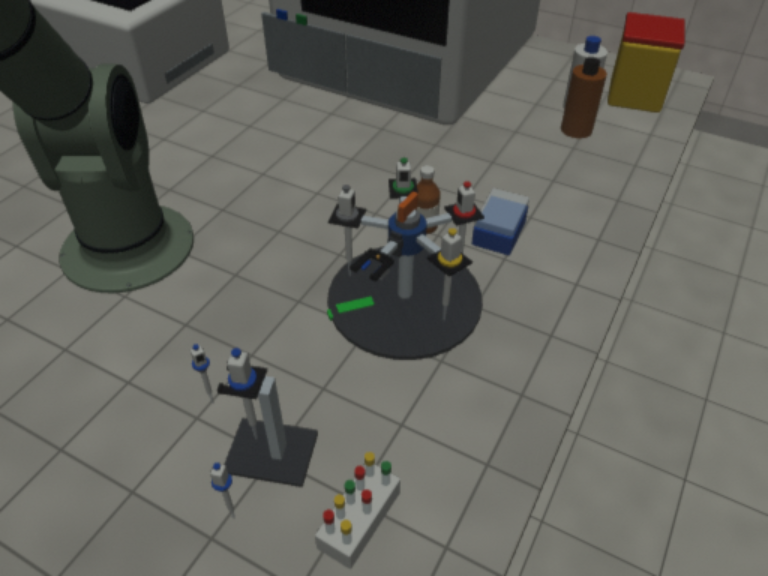

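View pics/top0b.png

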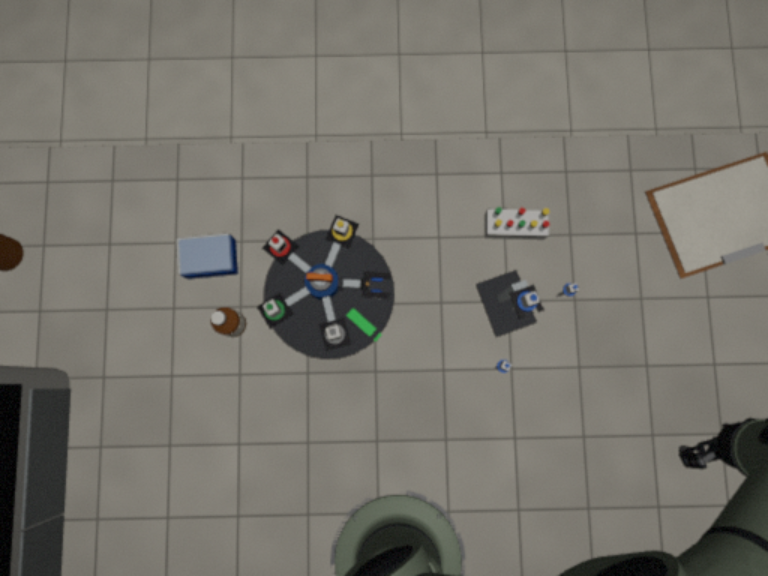

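The scene view shows the carousel (orange fin at about (270,138) in native pixels), the empty hook at (250,175), the green mark at (237,203) and the pipette on its rest at (160,247). The top view has the knob at (213,187), the hook at (250,190), the mark at (241,215) and the pipette at (353,200). Two small blue decoys stand nearby.

```bash
python3 - <<'E'
from h import *
for n in("top","scene"):
    s=dict(np.load(f"{n}0.npz")); W=cloud(s); b=s["pixels"].astype(int); hsv=cv2.cvtColor(s["pixels"],cv2.COLOR_BGR2HSV); H,S,V=[hsv[...,i].astype(int) for i in range(3)]
    def rep(name,m,plane=None,split=False):
        k,l,st,c=cv2.connectedComponentsWithStats(m.astype(np.uint8))
        for i in range(1,k):
            if st[i,4]<8: continue
            q=W[l==i]; q=q[~np.isnan(q[:,0])]
            out=[n,name,st[i].tolist(),"c",c[i].round(1).tolist(),"mean",q.mean(0).round(4).tolist() if len(q) else None,"zmin/max",q[:,2].min().round(3),q[:,2].max().round(3)]
            if len(q)>10:
                d=q[:,:2]-q[:,:2].mean(0); w,vv=np.linalg.eigh(d.T@d/len(q)); out+=["ax",np.degrees(np.arctan2(vv[1,1],vv[0,1])).round(1),"sd",(np.sqrt(w)*1e3).round(1).tolist()]
            print(*out)
    z=W[...,2]
    rep("orange",(H>3)&(H<18)&(S>150)&(V>120)&(z>0.1))
    rep("orangetop",(H>3)&(H<18)&(S>120)&(V>80)&(z>0.242)&(z<.256))
    rep("green",(H>45)&(H<80)&(S>150)&(V>80)&(z<0.06))
    rep("blue",(H>100)&(H<125)&(S>130)&(z>0.1)&(z<.4))
    rep("pip",(z>0.1)&(z<.3)&(W[...,1]<-.18)&(W[...,0]>.3)&(W[...,1]>-.6))
    if n=="top":
        m=(z>0.012)&(z<.028)&(V<80)&(np.hypot(W[...,0]-.55,W[...,1]-.1)<.25)
        q=W[m][:,:2].astype(np.float32); print("disc",cv2.minEnclosingCircle(q),q.min(0),q.max(0))
        m=(z>0.006)&(z<.018)&(V<90)&(np.hypot(W[...,0]-.5,W[...,1]+.27)<.15)
        q=W[m][:,:2].astype(np.float32); print("rest",len(q),cv2.minAreaRect(q*1000))
        m=(z>0.18)&(z<.20)&(V<70)&(W[...,1]>-.1)
        rep("dark",m)
    # ray-plane for bodies tops
E
```

```text
top orange [205, 182, 16, 5, 59] c [212.5, 184.0] mean [0.5813, 0.1412, 0.249] zmin/max 0.245 0.256 ax 83.4 sd [3.2, 13.8]
top orangetop [204, 182, 17, 6, 70] c [212.1, 184.2] mean [0.5806, 0.1421, 0.249] zmin/max 0.243 0.256 ax 83.8 sd [3.5, 13.9]
top green [232, 206, 18, 18, 128] c [240.4, 214.3] mean [0.5137, 0.0692, 0.0225] zmin/max 0.014 0.031 ax 46.6 sd [6.2, 19.8]
top blue [203, 176, 22, 23, 167] c [215.4, 188.8] mean [0.5749, 0.1371, 0.1984] zmin/max 0.167 0.222 ax 160.7 sd [18.6, 20.7]
top blue [247, 185, 8, 3, 20] c [250.8, 185.9] mean [0.5841, 0.0312, 0.1814] zmin/max 0.175 0.186 ax 87.5 sd [2.2, 6.1]
top blue [248, 193, 6, 2, 11] c [250.3, 193.5] mean [0.561, 0.0333, 0.1794] zmin/max 0.174 0.187 ax 84.0 sd [1.7, 4.9]
top blue [345, 194, 13, 14, 57] c [348.9, 201.6] mean [0.5277, -0.2603, 0.1975] zmin/max 0.191 0.207 ax -157.8 sd [8.3, 13.6]
top blue [332, 241, 4, 7, 8] c [332.9, 244.4] mean [0.4044, -0.2215, 0.1116] zmin/max 0.107 0.115
top pip [336, 187, 27, 26, 373] c [348.7, 198.6] mean [0.5365, -0.2593, 0.2008] zmin/max 0.103 0.258 ax -159.5 sd [13.4, 19.1]
top pip [3
[... 2846 characters left out ...]
mean [0.5394, -0.2707, 0.1956] zmin/max 0.19 0.201 ax 56.3 sd [6.9, 12.2]
scene blue [142, 309, 4, 4, 12] c [143.8, 310.4] mean [0.5643, -0.3763, 0.1503] zmin/max 0.146 0.153 ax 132.6 sd [1.9, 2.5]
scene blue [141, 317, 13, 10, 43] c [148.8, 322.8] mean [0.5711, -0.3791, 0.1109] zmin/max 0.106 0.116 ax 59.3 sd [4.4, 7.8]
scene pip [127, 229, 13, 18, 162] c [132.4, 238.4] mean [0.4102, -0.2306, 0.1277] zmin/max 0.105 0.153 ax 47.4 sd [4.9, 6.5]
scene pip [145, 232, 42, 54, 1121] c [167.6, 257.9] mean [0.5482, -0.2667, 0.1838] zmin/max 0.1 0.254 ax -148.5 sd [10.3, 18.8]
scene pip [140, 308, 15, 20, 211] c [146.7, 317.9] mean [0.5684, -0.3783, 0.1274] zmin/max 0.105 0.153 ax 59.5 sd [4.6, 6.9]
```

```bash
cat >> h.py <<'E'
def ray(s,uv,z):
    E=np.array(s["extrinsics"]); uv=np.atleast_2d(uv).astype(float)
    d=np.c_[(uv[:,0]-s["cx"])/s["fx"],(uv[:,1]-s["cy"])/s["fy"],np.ones(len(uv))]@E[:3,:3].T
    return E[:3,3]+d*((z-E[2,3])/d[:,2])[:,None]
E
python3 - <<'E'
from h import *
for n in("top","scene"):
    s=dict(np.load(f"{n}0.npz")); W=cloud(s); hsv=cv2.cvtColor(s["pixels"],cv2.COLOR_BGR2HSV); H,S,V=[hsv[...,i].astype(int) for i in range(3)]
    z=W[...,2]; X,Y=W[...,0],W[...,1]
    # disc: boundary points of dark low region, robust circle fit
    m=((z>0.010)&(z<.03)&(V<75)&(np.hypot(X-.58,Y-.142)<.17)).astype(np.uint8)
    m=cv2.morphologyEx(m,cv2.MORPH_OPEN,np.ones((3,3)))
    c=max(cv2.findContours(m,cv2.RETR_EXTERNAL,cv2.CHAIN_APPROX_NONE)[0],key=cv2.contourArea)
    hull=cv2.convexHull(c)[:,0]; P=ray(s,hull,.02)[:,:2]
    from scipy.optimize import least_squares
    r=least_squares(lambda p:np.hypot(P[:,0]-p[0],P[:,1]-p[1])-p[2],[.58,.142,.15],loss="soft_l1",f_scale=.003); print(n,"disc",r.x,len(P))
    g=((H>45)&(H<80)&(S>130)&(V>70)&(z<0.06)&(Y>.04)&(Y<.12)&(X<.56)).astype(np.uint8)
    G=np.argwhere(g)[:,::-1]; Q=ray(s,G,.02)[:,:2]; rr=cv2.minAreaRect((Q*1000).astype(np.float32)); print("green",rr,Q.mean(0))
    near=(np.hypot(X-.535,Y+.265)<.05)
    for lo,hi in((.228,.248),(.246,.26)):
        q=W[near&(z>lo)&(z<hi)]; print("pip",lo,len(q),q.mean(0).round(4),np.median(q,0).round(4))
    m=near&(z>.244)&(H>95)&(H<125)&(S>90); uv=np.argwhere(m)[:,::-1]; print("button",len(uv),ray(s,uv.mean(0),.252).round(4) if len(uv) else 0)
    m=near&(z>.236)&(z<.246)&(S<70)&(V>110); uv=np.argwhere(m)[:,::-1]; 
    if len(uv): print("bodytop",len(uv),ray(s,uv.mean(0),.24).round(4), cv2.minAreaRect((ray(s,uv,.24)[:,:2]*1000).astype(np.float32)))
    m=(z>.006)&(z<.02)&(V<80)&(np.hypot(X-.555,Y+.265)<.12); uv=np.argwhere(m)[:,::-1]; print("plate",cv2.minAreaRect((ray(s,uv,.012)[:,:2]*1000).astype(np.float32)))
    cv2.imwrite(f"pics/{n}_crop.png",cv2.resize(np.hstack([s["pixels"][140:240,180:280],s["pixels"][165:265,310:410]] if n=="top" else [s["pixels"][110:230,210:330],s["pixels"][210:330,110:230]]),(800,400),interpolation=cv2.INTER_CUBIC))
E
```

```text
top disc [0.51041763 0.14201175 0.08922226] 21
green ((513.1903686523438, 68.78825378417969), (71.8354721069336, 23.842853546142578), 44.125179290771484) [0.51375106 0.06920938]
pip 0.228 63 [ 0.5288 -0.2643  0.2393] [ 0.527  -0.2626  0.2398]
pip 0.246 21 [ 0.5307 -0.2654  0.2536] [ 0.531  -0.2657  0.2543]
button 12 [[ 0.5316 -0.2671  0.252 ]]
bodytop 43 [[ 0.5301 -0.266   0.24  ]] ((530.8148193359375, -266.690673828125), (22.588335037231445, 23.99691390991211), 15.122798919677734)
plate ((550.09619140625, -259.78955078125), (126.99575805664062, 99.30638122558594), 18.47368621826172)
scene disc [0.58512485 0.13510891 0.14634752] 31
green ((506.42816162109375, 67.1867904663086), (86.13343048095703, 24.706754684448242), 47.01447296142578) [0.5111957  0.07231148]
pip 0.228 129 [ 0.5358 -0.2688  0.2375] [ 0.5363 -0.2704  0.2386]
pip 0.246 39 [ 0.5319 -0.2658  0.2513] [ 0.5318 -0.2655  0.2513]
button 29 [[ 0.532 -0.266  0.252]]
bodytop 70 [[ 0.5345 -0.2684  0.24  ]] ((532.4190673828125, -266.46697998046875), (23.292388916015625, 23.334278106689453), 28.862606048583984)
plate ((551.828125, -260.4993591308594), (130.56983947753906, 102.4629135131836), 18.34712028503418)
```

View pics/top_crop.png

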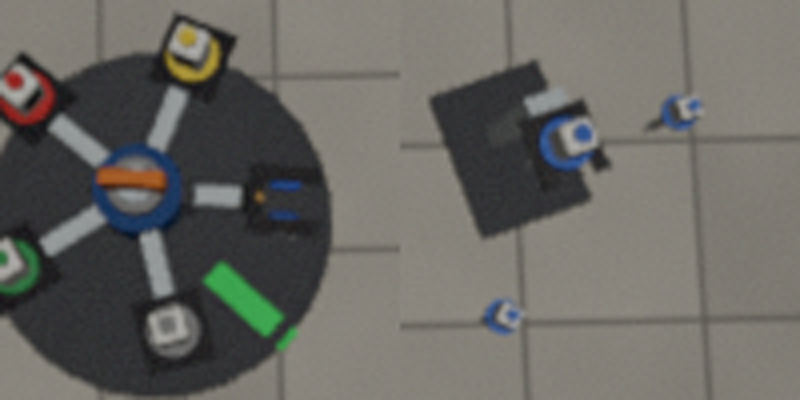

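View pics/scene_crop.png

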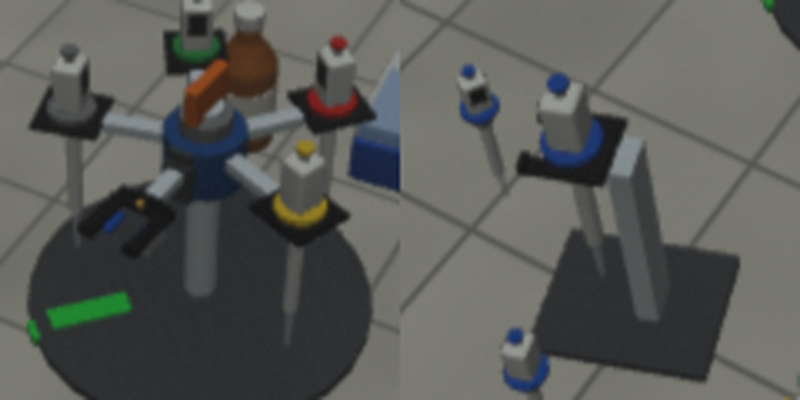

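The crops show the fin, the empty hook to its right, and the green stripe below right of it. The rest's slot opens away from its post, so it points along about -161°. The button position agrees between the two views at (0.532, -0.266). I'll go to the knob now.

Call:
carry_out(offset=[[0, 0, 1.6], [0.8, 1.8, 3], [2, 5, 3], [2.6, 6.6, 3], [3.2, 8.2, 3], [3.9, 9.8, 3], [4.6, 11.4, 3], [5.3, 13, 3], [6, 14.6, 3], [6.8, 16.2, 3], [7.5, 17.8, 3], [8.3, 19.4, 3], [9, 21, 3], [9.8, 22.6, 3], [10.6, 24.2, 3], [11.4, 25.8, 3], [12.2, 27.2, 3], [12.84, 28.4, 3], [12.84, 28.4, 3], [12.84, 28.4, 3]], turn=[[0, 0, 0], [0, 0, 0.7], [0, 0, 1.4], [0, 0, 2.1], [0, 0, 2.8], [0, 0, 3.5], [0, 0, 4.2], [0, 0, 5], [0, 0, 5.8], [0, 0, 6.6], [0, 0, 7.4], [0, 0, 8.2], [0, 0, 9], [0, 0, 9.8], [0, 0, 10.6], [0, 0, 11.4], [0, 0, 12], [0, 0, 12], [0, 0, 12], [0, 0, 12]], gripper=[1, 1, 1, 1, 1, 1, 1, 1, 1, 1, 1, 1, 1, 1, 1, 1, 1, 1, 1, 1])

```text
time_s: 1.77
position: [0.582, 0.1441, 0.4793]
eef_rot: [-2.323, -2.115, 0.001]
force: [0.4, -1.4, -0.1]
gripper_width: 0.0854
gripper_force: 0.0
```

Call:
carry_out(offset=[[0, 0, -1.2], [0, 0, -2.4], [0, 0, -3.4], [0, 0, -3.4], [0, 0, -3.4], [0, 0, -3.4], [0, 0, -3.4], [0, 0, -3.4], [0, 0, -3.4], [0, 0, -3.4], [0, 0, -3.4], [0, 0, -3.4]], turn=[[0, 0, 0], [0, 0, 0], [0, 0, 0], [0, 0, 0], [0, 0, 0], [0, 0, 0], [0, 0, 0], [0, 0, 0], [0, 0, 0], [0, 0, 0], [0, 0, 0], [0, 0, 0]], gripper=[1, 1, 1, 0.3, -0.5, -1, -1, -1, -1, -1, -1, -1], grip_force=40)

```text
time_s: 2.77
position: [0.5816, 0.1418, 0.3959]
eef_rot: [2.322, 2.114, 0.002]
force: [0.7, -0.4, 7.1]
gripper_width: 0.0116
gripper_force: 39.2
```

Call:
carry_out(offset=[[0, 0, 0], [0, 0, 0], [0, 0, 0], [0, 0, 0], [0, 0, 0], [0, 0, 0], [0, 0, 0], [0, 0, 0], [0, 0, 0], [0, 0, 0], [0, 0, 0], [0, 0, 0]], turn=[[0, 0, -0.7], [0, 0, -1.5], [0, 0, -2.3], [0, 0, -3.1], [0, 0, -3.9], [0, 0, -4.7], [0, 0, -5.5], [0, 0, -6.3], [0, 0, -7.0], [0, 0, -7.7], [0, 0, -7.7], [0, 0, -7.7]], gripper=[-1, -1, -1, -1, -1, -1, -1, -1, -1, -1, -1, -1])

```text
time_s: 3.77
position: [0.5811, 0.1421, 0.3959]
eef_rot: [-2.891, -1.23, -0.001]
force: [-6.5, 0.5, 12.2]
gripper_width: 0.0114
gripper_force: 39.4
```

```bash
python3 - <<'E'
from h import *
a=[]
for n in("top","scene"):
    s=vision.snapshot(n); np.savez(f"{n}1.npz",**s)
    p=s["pixels"]; a.append(cv2.resize(p[140:240,180:280] if n=="top" else p[110:230,210:330],(400,400),interpolation=cv2.INTER_CUBIC))
cv2.imwrite("pics/c1.png",np.hstack(a)); print(env.get_state()["force"],env.get_state()["eef_rot"])
E
```

```text
[-5.87739914  0.14772149 11.56671287] [-2.89040095e+00 -1.23043368e+00 -6.98779098e-04]
```

View pics/c1.png

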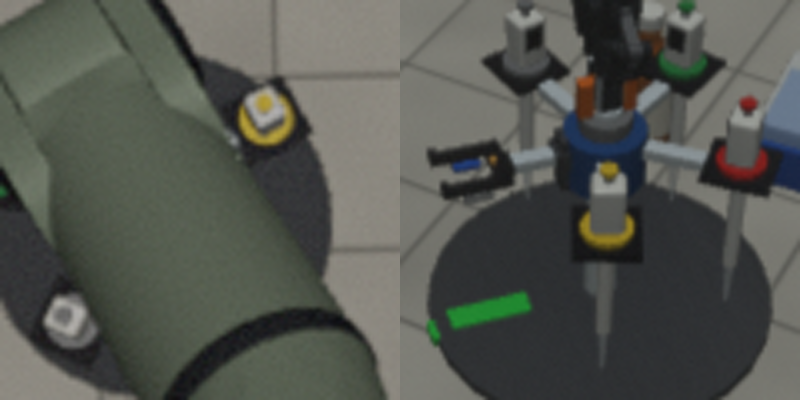

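The hook points along the green stripe. I'll release the knob, go up and move over the pipette.

Call:
carry_out(offset=[[0, 0, 0], [0, 0, 0], [0, 0, 0], [0, 0, 0], [0, 0, 1.2], [0, 0, 2.4], [0, 0, 3.4], [0, -1.4, 3.4], [-0.2, -2.8, 3.4], [-0.4, -4.2, 3.4], [-0.6, -5.7, 3.4], [-0.8, -7.2, 3.4], [-1, -8.7, 3.4], [-1.2, -10.2, 3.4], [-1.4, -11.8, 3.4], [-1.6, -13.4, 3.4], [-1.8, -15, 3.4], [-1.97, -16.33, 3.4], [-1.97, -16.33, 3.4], [-1.97, -16.33, 3.4]], turn=[[0, 0, 0], [0, 0, 0], [0, 0, 0], [0, 0, 0], [0, 0, 0], [0, 0, 0], [0, 0, 0], [0, 0, -0.5], [0, 0, -1], [0, 0, -1.5], [0, 0, -2], [0, 0, -2.6], [0, 0, -3.2], [0, 0, -3.8], [0, 0, -4.4], [0, 0, -5], [0, 0, -5.5], [0, 0, -5.5], [0, 0, -5.5], [0, 0, -5.5]], gripper=[0, 1, 1, 1, 1, 1, 1, 1, 1, 1, 1, 1, 1, 1, 1, 1, 1, 1, 1, 1])

```text
time_s: 5.53
position: [0.5315, -0.2684, 0.4794]
eef_rot: [3.101, 0.503, -0.001]
force: [0.5, 2.0, 1.0]
gripper_width: 0.0856
gripper_force: 0.0
```

```bash
python3 - <<'E'
from h import *
a=[]
for n in("top","scene"):
    s=vision.snapshot(n); np.savez(f"{n}2.npz",**s); W=cloud(s)
    hsv=cv2.cvtColor(s["pixels"],cv2.COLOR_BGR2HSV); H,S,V=[hsv[...,i].astype(int) for i in range(3)]; z=W[...,2]
    m=(H>3)&(H<18)&(S>120)&(V>80)&(z>0.242)&(z<.256); q=W[m][:,:2]; d=q-q.mean(0); w,v=np.linalg.eigh(d.T@d); print(n,"fin",q.mean(0),np.degrees(np.arctan2(v[1,1],v[0,1])))
    m=((H>100)&(H<125)&(S>110)&(z>0.16)&(z<.2)&(np.hypot(W[...,0]-.505,W[...,1]-.063)<.035)).astype(np.uint8)
    k,l,st,c=cv2.connectedComponentsWithStats(m)
    for i in range(1,k):
        if st[i,4]>5: print(" jaw",st[i,4],W[l==i].mean(0).round(4),ray(s,c[i],.1845).round(4))
    m=(V<70)&(z>.17)&(z<.21)&(np.hypot(W[...,0]-.505,W[...,1]-.063)<.04); print(" plate z",m.sum(),np.median(W[m],0).round(4))
    for nm,x,y in (("others",.6363,.0452),("gr",.4821,.19)):
        m=(V<70)&(z>.17)&(z<.21)&(np.hypot(W[...,0]-x,W[...,1]-y)<.04); print(nm,m.sum(),np.median(W[m],0).round(4))
    p=s["pixels"]; a.append(cv2.resize(p[140:240,180:280] if n=="top" else p[110:230,210:330],(400,400),interpolation=cv2.INTER_CUBIC))
cv2.imwrite("pics/c2.png",np.hstack(a)); print(env.get_state()["force"],env.get_state()["eef_rot"])
E
```

```text
top fin [0.5805938  0.14156195] 46.75769654478414
 jaw 22 [0.5141 0.0546 0.1827] [[0.5139 0.0546 0.1845]]
 jaw 10 [0.4952 0.0716 0.1795] [[0.4947 0.0714 0.1845]]
 plate z 187 [0.5085 0.0709 0.1866]
others 133 [0.6256 0.0482 0.1909]
gr 168 [0.4772 0.1891 0.1911]
scene fin [0.58220566 0.14157029] 46.26890296990333
 jaw 21 [0.4954 0.0725 0.178 ] [[0.4994 0.0663 0.1845]]
 plate z 221 [0.5112 0.0663 0.1851]
others 187 [0.641  0.0325 0.19  ]
gr 136 [0.4941 0.1781 0.1904]
[0.21349126 0.07844899 0.16095224] [-3.09943673e+00 -5.09322407e-01 -1.74223092e-04]
```

View pics/c2.png

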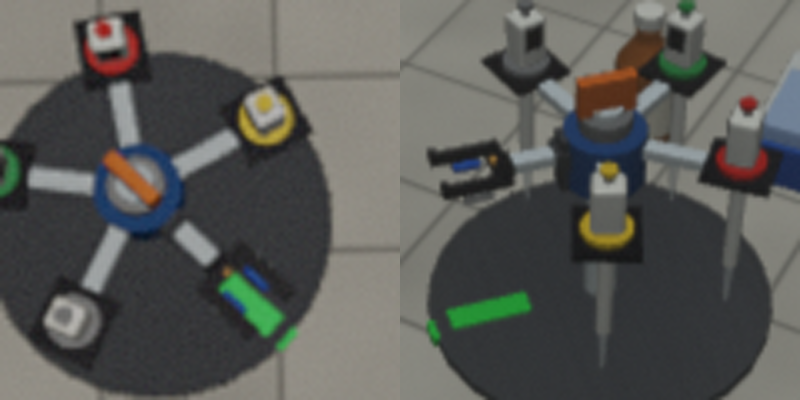

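The hook now stands over the mark: the jaw midpoint is (0.5045, 0.063), matching the seat I worked out from the knob grip, and the plate looks about 4–5 mm low. I'll descend and grip the pipette.

Call:
carry_out(offset=[[0, 0, -1.4], [0, 0, -2.8], [0, 0, -3.7], [0, 0, -4.16], [0, 0, -4.16], [0, 0, -4.16], [0, 0, -4.16], [0, 0, -4.16], [0, 0, -4.16], [0, 0, -4.16], [0, 0, -4.16], [0, 0, -4.16]], turn=[[0, 0, 0], [0, 0, 0], [0, 0, 0], [0, 0, 0], [0, 0, 0], [0, 0, 0], [0, 0, 0], [0, 0, 0], [0, 0, 0], [0, 0, 0], [0, 0, 0], [0, 0, 0]], gripper=[1, 1, 1, 1, 0.4, 0, -0.5, -1, -1, -1, -1, -1], grip_force=40)

```text
time_s: 6.63
position: [0.5324, -0.2665, 0.377]
eef_rot: [3.099, 0.508, 0.003]
force: [-1.3, 1.6, 6.3]
gripper_width: 0.0254
gripper_force: 40.4
```

Call:
carry_out(offset=[[0, 0, 0.4], [0, 0, 0.9], [0, 0, 1.4], [0, 0, 1.8], [0, 0, 1.8], [0, 0, 1.8]], turn=[[0, 0, 0], [0, 0, 0], [0, 0, 0], [0, 0, 0], [0, 0, 0], [0, 0, 0]], gripper=[-1, -1, -1, -1, -1, -1])

```text
time_s: 7.13
position: [0.5321, -0.2664, 0.4213]
eef_rot: [3.1, 0.508, 0.001]
force: [-0.2, -0.8, -0.7]
gripper_width: 0.0257
gripper_force: 39.5
```

```bash
python3 - <<'E'
from h import *
s=vision.snapshot("scene"); W=cloud(s); st=env.get_state(); print(st["position"],st["force"])
hsv=cv2.cvtColor(s["pixels"],cv2.COLOR_BGR2HSV); H,S,V=[hsv[...,i].astype(int) for i in range(3)]
m=(H>100)&(H<125)&(S>120)&(np.hypot(W[...,0]-.53,W[...,1]+.267)<.04)&(W[...,2]>.15); q=W[m]; print(m.sum(),q.mean(0),q.min(0),q.max(0))
cv2.imwrite("pics/c3.png",cv2.resize(s["pixels"][170:320,80:280],(800,600),interpolation=cv2.INTER_CUBIC))
E
```

```text
[ 0.53203194 -0.26636156  0.4205731 ] [ 0.37503925 -0.41438042 -1.58449642]
84 [ 0.54191695 -0.27151401  0.24042311] [ 0.52625171 -0.2907028   0.2347314 ] [ 0.55127734 -0.24975523  0.25674177]
```

View pics/c3.png

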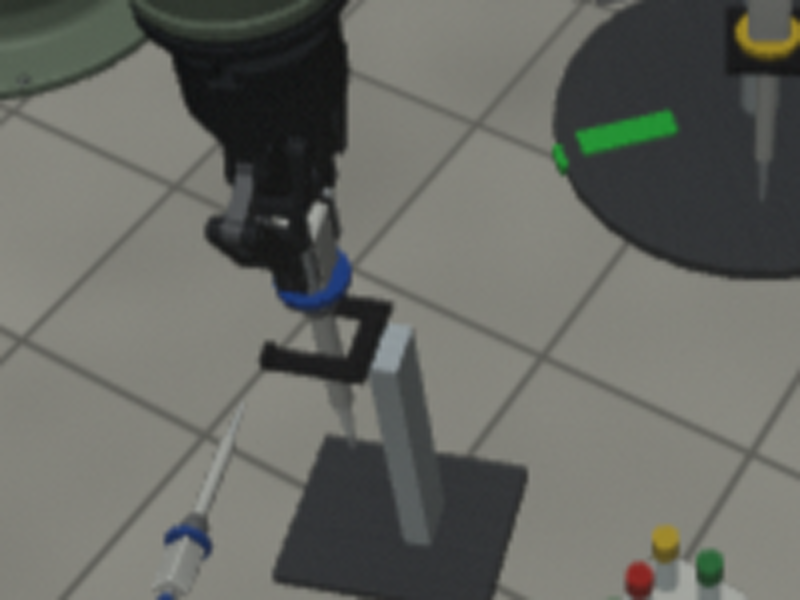

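The pipette hangs upright in the grip, its collar at about (313,280) in the crop, clear above the rest's fork. One small decoy now lies on the bench at about (180,540) in the crop, outside the path. Next I'll slide out through the slot and go to the point in front of the hook.

Call:
carry_out(offset=[[-0.6, -0.2, 0], [-1.2, -0.4, 0], [-1.8, -0.6, 0], [-2.3, -0.76, 0], [-2.4, 0, 0], [-2.5, 1.2, 0], [-2.6, 2.5, 0], [-2.7, 3.8, 0], [-2.8, 5.1, 0], [-2.9, 6.4, 0], [-3, 7.7, 0], [-3, 9, 0], [-3, 10.2, 0], [-3.02, 11, 0], [-3.02, 11.14, 0], [-3.02, 11.14, 0], [-3.02, 11.14, 0]], turn=[[0, 0, 0], [0, 0, 0], [0, 0, 0], [0, 0, 0], [0, 0, 0.4], [0, 0, 0.9], [0, 0, 1.5], [0, 0, 2.1], [0, 0, 2.7], [0, 0, 3.3], [0, 0, 3.9], [0, 0, 4.5], [0, 0, 5], [0, 0, 5.4], [0, 0, 5.5], [0, 0, 5.5], [0, 0, 5.5]], gripper=[-1, -1, -1, -1, -1, -1, -1, -1, -1, -1, -1, -1, -1, -1, -1, -1, -1])

```text
time_s: 8.6
position: [0.4566, 0.0115, 0.4204]
eef_rot: [2.891, 1.229, -0.001]
force: [0.2, -0.0, -0.4]
gripper_width: 0.0258
gripper_force: 39.5
```

```bash
python3 - <<'E'
from h import *
st=env.get_state(); print(st["position"],st["force"],st["eef_rot"],np.degrees(2*np.arctan2(st["eef_rot"][1],st["eef_rot"][0])-np.pi/2)%180-180)
s=vision.snapshot("scene"); W=cloud(s)
hsv=cv2.cvtColor(s["pixels"],cv2.COLOR_BGR2HSV); H,S,V=[hsv[...,i].astype(int) for i in range(3)]
m=((H>100)&(H<125)&(S>110)&(W[...,2]>.03)&(W[...,2]<.3)).astype(np.uint8)
k,l,t,c=cv2.connectedComponentsWithStats(m)
for i in range(1,k):
    if t[i,4]>8: print(t[i,4],c[i].round(),W[l==i].mean(0).round(4))
cv2.imwrite("pics/c4.png",cv2.resize(s["pixels"][100:280,100:340],(800,600),interpolation=cv2.INTER_CUBIC))
E
```

```text
[0.45660489 0.01149683 0.42043355] [ 0.17163866 -0.03462764 -0.43167782] [ 2.89099368e+00  1.22945106e+00 -8.45981667e-04] -43.92287358688773
84 [395.  29.] [0.6594 0.9911 0.1833]
166 [335. 156.] [0.6899 0.3666 0.0464]
272 [271. 155.] [0.5893 0.1259 0.1887]
66 [202. 152.] [0.4611 0.0029 0.2398]
21 [229. 159.] [0.4956 0.0721 0.1784]
```

View pics/c4.png

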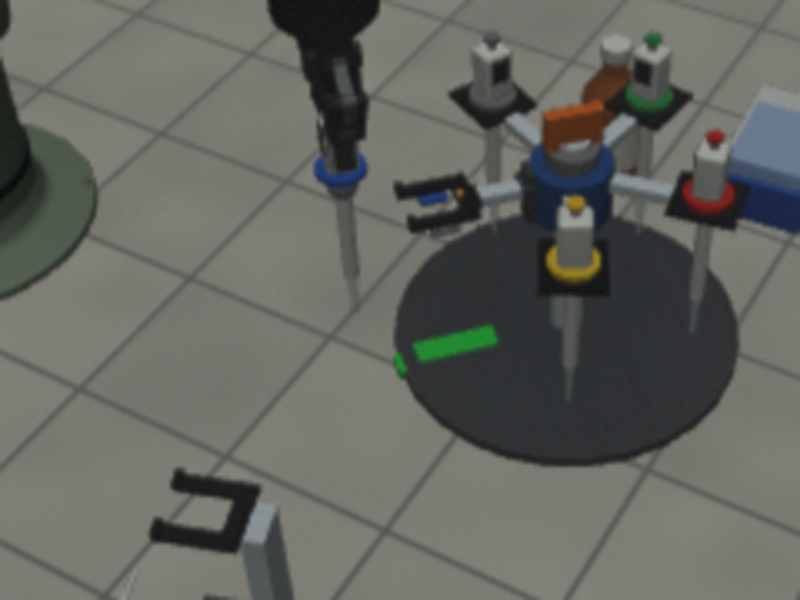

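The pipette stands in front of the hook, collar at (340,170) and hook at (440,200) in the crop, and the hook is in line. I'll slide in.

Call:
carry_out(offset=[[0.35, 0.37, 0], [0.75, 0.8, 0], [1.15, 1.22, 0], [1.55, 1.65, 0], [1.93, 2.05, 0], [1.93, 2.05, 0], [1.93, 2.05, 0]], turn=[[0, 0, 0], [0, 0, 0], [0, 0, 0], [0, 0, 0], [0, 0, 0], [0, 0, 0], [0, 0, 0]], gripper=[-1, -1, -1, -1, -1, -1, -1])

```text
time_s: 9.23
position: [0.5053, 0.0631, 0.4203]
eef_rot: [-2.891, -1.23, 0.001]
force: [-0.6, -0.8, -1.7]
gripper_width: 0.0256
gripper_force: 39.6
```

Call:
carry_out(offset=[[0, 0, -0.2], [0, 0, -0.4], [0, 0, -0.6], [0, 0, -0.6], [0, 0, -0.6]], turn=[[0, 0, 0], [0, 0, 0], [0, 0, 0], [0, 0, 0], [0, 0, 0]], gripper=[-1, -1, -1, -1, -1])

```text
time_s: 9.65
position: [0.5048, 0.0631, 0.4054]
eef_rot: [-2.891, -1.23, 0.001]
force: [0.0, 0.2, -0.2]
gripper_width: 0.0258
gripper_force: 39.6
```

Call:
carry_out(offset=[[0, 0, -0.16], [0, 0, -0.32], [0, 0, -0.4], [0, 0, -0.4]], turn=[[0, 0, 0], [0, 0, 0], [0, 0, 0], [0, 0, 0]], gripper=[-1, -1, -1, -1])

```text
time_s: 9.98
position: [0.5048, 0.0633, 0.3952]
eef_rot: [-2.89, -1.231, 0.001]
force: [0.1, 0.0, -1.0]
gripper_width: 0.0253
gripper_force: 39.6
```

Call:
carry_out(offset=[[0, 0, -0.08], [0, 0, -0.16], [0, 0, -0.16], [0, 0, -0.16]], turn=[[0, 0, 0], [0, 0, 0], [0, 0, 0], [0, 0, 0]], gripper=[-1, -1, -1, -1])

```text
time_s: 10.32
position: [0.5049, 0.0633, 0.3916]
eef_rot: [-2.891, -1.231, 0.0]
force: [0.4, 0.1, -1.5]
gripper_width: 0.0255
gripper_force: 39.6
```

Call:
carry_out(offset=[[0, 0, -0.04], [0, 0, -0.08], [0, 0, -0.08], [0, 0, -0.08]], turn=[[0, 0, 0], [0, 0, 0], [0, 0, 0], [0, 0, 0]], gripper=[-1, -1, -1, -1])

```text
time_s: 10.65
position: [0.5049, 0.0633, 0.3896]
eef_rot: [-2.89, -1.231, 0.0]
force: [0.2, 0.2, -1.2]
gripper_width: 0.0259
gripper_force: 39.6
```

Call:
carry_out(offset=[[0, 0, -0.04], [0, 0, -0.08], [0, 0, -0.08], [0, 0, -0.08]], turn=[[0, 0, 0], [0, 0, 0], [0, 0, 0], [0, 0, 0]], gripper=[-1, -1, -1, -1])

```text
time_s: 10.98
position: [0.5049, 0.0633, 0.3876]
eef_rot: [-2.89, -1.231, 0.0]
force: [-0.0, 0.3, -0.7]
gripper_width: 0.0256
gripper_force: 39.6
```

Call:
carry_out(offset=[[0, 0, -0.04], [0, 0, -0.08], [0, 0, -0.08], [0, 0, -0.08]], turn=[[0, 0, 0], [0, 0, 0], [0, 0, 0], [0, 0, 0]], gripper=[-1, -1, -1, -1])

```text
time_s: 11.32
position: [0.5049, 0.0633, 0.3856]
eef_rot: [-2.89, -1.231, 0.0]
force: [-0.9, 0.4, -1.0]
gripper_width: 0.0253
gripper_force: 39.6
```

Call:
carry_out(offset=[[0, 0, -0.04], [0, 0, -0.08], [0, 0, -0.08], [0, 0, -0.08]], turn=[[0, 0, 0], [0, 0, 0], [0, 0, 0], [0, 0, 0]], gripper=[-1, -1, -1, -1])

```text
time_s: 11.65
position: [0.505, 0.0633, 0.3838]
eef_rot: [2.89, 1.231, 0.0]
force: [0.4, -1.0, 1.9]
gripper_width: 0.0258
gripper_force: 40.0
```

Call:
carry_out(offset=[[0, 0, -0.04], [0, 0, -0.08], [0, 0, -0.08], [0, 0, -0.08]], turn=[[0, 0, 0], [0, 0, 0], [0, 0, 0], [0, 0, 0]], gripper=[-1, -1, -1, -1])

```text
time_s: 11.98
position: [0.505, 0.0634, 0.3819]
eef_rot: [2.89, 1.231, 0.001]
force: [-0.8, -0.2, 4.4]
gripper_width: 0.0253
gripper_force: 40.5
```

Call:
carry_out(offset=[[0, 0, -0.04], [0, 0, -0.08], [0, 0, -0.08], [0, 0, -0.08]], turn=[[0, 0, 0], [0, 0, 0], [0, 0, 0], [0, 0, 0]], gripper=[-1, -1, -1, -1])

```text
time_s: 12.32
position: [0.505, 0.0635, 0.3798]
eef_rot: [2.89, 1.231, 0.001]
force: [0.9, 1.3, 2.8]
gripper_width: 0.0256
gripper_force: 40.4
```

Call:
carry_out(offset=[[0, 0, -0.04], [0, 0, -0.08], [0, 0, -0.08], [0, 0, -0.08]], turn=[[0, 0, 0], [0, 0, 0], [0, 0, 0], [0, 0, 0]], gripper=[-1, -1, -1, -1])

```text
time_s: 12.65
position: [0.5049, 0.0634, 0.3776]
eef_rot: [-2.89, -1.231, -0.0]
force: [1.4, 0.5, 1.2]
gripper_width: 0.0253
gripper_force: 40.1
```

Call:
carry_out(offset=[[0, 0, -0.04], [0, 0, -0.06], [0, 0, -0.06], [0, 0, -0.06]], turn=[[0, 0, 0], [0, 0, 0], [0, 0, 0], [0, 0, 0]], gripper=[-1, -1, -1, -1])

```text
time_s: 12.98
position: [0.5049, 0.0633, 0.3761]
eef_rot: [-2.89, -1.231, 0.0]
force: [-0.3, -0.1, 2.3]
gripper_width: 0.0256
gripper_force: 40.2
```

Call:
carry_out(offset=[[0, 0, -0.04], [0, 0, -0.06], [0, 0, -0.06], [0, 0, -0.06]], turn=[[0, 0, 0], [0, 0, 0], [0, 0, 0], [0, 0, 0]], gripper=[-1, -1, -1, -1])

```text
time_s: 13.32
position: [0.5048, 0.0633, 0.3746]
eef_rot: [-2.891, -1.231, 0.001]
force: [0.4, 0.1, 0.5]
gripper_width: 0.0253
gripper_force: 40.0
```

Call:
carry_out(offset=[[0, 0, -0.04], [0, 0, -0.04], [0, 0, -0.04], [0, 0, -0.04]], turn=[[0, 0, 0], [0, 0, 0], [0, 0, 0], [0, 0, 0]], gripper=[-1, -1, -1, -1])

```text
time_s: 13.65
position: [0.5048, 0.0633, 0.3735]
eef_rot: [-2.89, -1.23, 0.0]
force: [0.7, 0.5, -0.7]
gripper_width: 0.0255
gripper_force: 39.7
```

Call:
carry_out(offset=[[0, 0, -0.04], [0, 0, -0.04], [0, 0, -0.04], [0, 0, -0.04]], turn=[[0, 0, 0], [0, 0, 0], [0, 0, 0], [0, 0, 0]], gripper=[-1, -1, -1, -1])

```text
time_s: 13.98
position: [0.5049, 0.0633, 0.3726]
eef_rot: [-2.89, -1.231, 0.0]
force: [0.7, 0.2, -2.3]
gripper_width: 0.0258
gripper_force: 39.6
```

Call:
carry_out(offset=[[0, 0, -0.04], [0, 0, -0.04], [0, 0, -0.04], [0, 0, -0.04]], turn=[[0, 0, 0], [0, 0, 0], [0, 0, 0], [0, 0, 0]], gripper=[-1, -1, -1, -1])

```text
time_s: 14.32
position: [0.5049, 0.0633, 0.3716]
eef_rot: [-2.89, -1.231, 0.0]
force: [-0.5, -0.5, -2.6]
gripper_width: 0.0255
gripper_force: 39.5
```

Call:
carry_out(offset=[[0, 0, -0.04], [0, 0, -0.04], [0, 0, -0.04], [0, 0, -0.04]], turn=[[0, 0, 0], [0, 0, 0], [0, 0, 0], [0, 0, 0]], gripper=[-1, -1, -1, -1])

```text
time_s: 14.65
position: [0.5049, 0.0634, 0.3708]
eef_rot: [2.89, 1.231, 0.0]
force: [-0.9, -0.8, 3.3]
gripper_width: 0.0255
gripper_force: 40.4
```

Seat contact is beginning, so I'll continue in 0.75 mm steps.

Call:
carry_out(offset=[[0, 0, -0.03], [0, 0, -0.03], [0, 0, -0.03], [0, 0, -0.03]], turn=[[0, 0, 0], [0, 0, 0], [0, 0, 0], [0, 0, 0]], gripper=[-1, -1, -1, -1])

```text
time_s: 14.98
position: [0.5049, 0.0634, 0.3702]
eef_rot: [2.89, 1.231, 0.0]
force: [-2.1, -0.2, 7.6]
gripper_width: 0.0255
gripper_force: 40.9
```

Call:
carry_out(offset=[[0, 0, -0.02], [0, 0, -0.02], [0, 0, -0.02], [0, 0, -0.02]], turn=[[0, 0, 0], [0, 0, 0], [0, 0, 0], [0, 0, 0]], gripper=[-1, -1, -1, -1])

```text
time_s: 15.32
position: [0.5049, 0.0634, 0.3699]
eef_rot: [2.89, 1.231, 0.0]
force: [-4.4, -1.2, 11.3]
gripper_width: 0.0253
gripper_force: 41.2
```

Call:
carry_out(offset=[[0, 0, -0.01], [0, 0, -0.01], [0, 0, -0.01], [0, 0, -0.01]], turn=[[0, 0, 0], [0, 0, 0], [0, 0, 0], [0, 0, 0]], gripper=[-1, -1, -1, -1])

```text
time_s: 15.65
position: [0.5049, 0.0634, 0.3697]
eef_rot: [2.89, 1.23, 0.001]
force: [-3.9, -1.3, 12.5]
gripper_width: 0.0257
gripper_force: 41.3
```

Call:
carry_out(offset=[[0, 0, 0], [0, 0, 0], [0, 0, 0], [0, 0, 0], [0, 0, 0], [0, 0, 0]], turn=[[0, 0, 0], [0, 0, 0], [0, 0, 0], [0, 0, 0], [0, 0, 0], [0, 0, 0]], gripper=[-0.3, -0.2, 0, 0.4, 0.7, 0.7], grip_force=20)

```text
time_s: 16.15
position: [0.5049, 0.0633, 0.3691]
eef_rot: [-2.89, -1.231, 0.0]
force: [0.1, 0.2, 0.3]
gripper_width: 0.0726
gripper_force: 0.0
```

Call:
carry_out(offset=[[0, 0, 0.8], [0, 0, 1.8], [0, 0, 2.8], [0, 0, 3.8], [0, 0, 4.4], [-0.7, -2, 4.4], [-1.2, -3.5, 4.4], [-1.7, -5, 4.4], [-2.2, -6.5, 4.4], [-2.7, -8, 4.4], [-2.7, -9.5, 4.4], [-2.7, -9.5, 4.4], [-2.7, -9.5, 4.4]], turn=[[0, 0, 0], [0, 0, 0], [0, 0, 0], [0, 0, 0], [0, 0, 0], [0, 0, 0], [0, 0, 0], [0, 0, 0], [0, 0, 0], [0, 0, 0], [0, 0, 0], [0, 0, 0], [0, 0, 0]], gripper=[0.7, 0.7, 0.7, 0.7, 0.7, 0.7, 0.7, 0.7, 0.7, 0.7, 0.7, 0.7, 0.7])

```text
time_s: 17.23
position: [0.4369, -0.1759, 0.4791]
eef_rot: [2.893, 1.225, -0.0]
force: [0.8, -0.4, -0.5]
gripper_width: 0.0725
gripper_force: 0.0
```

```bash
python3 - <<'E'
from h import *
a=[]
for n in("top","scene"):
    s=vision.snapshot(n); W=cloud(s)
    hsv=cv2.cvtColor(s["pixels"],cv2.COLOR_BGR2HSV); H,S,V=[hsv[...,i].astype(int) for i in range(3)]; z=W[...,2]; near=np.hypot(W[...,0]-.505,W[...,1]-.063)<.04
    m=near&(z>.232); uv=np.argwhere(near&(z>.24)&(H>95)&(H<125)&(S>90))[:,::-1]
    print(n,"button",len(uv),ray(s,uv.mean(0),.2475).round(4) if len(uv) else 0, "z top",np.percentile(W[m][:,2],95))
    m=near&(H>100)&(H<125)&(S>110)&(z>.17)&(z<.21); print("collar",m.sum(),W[m].mean(0),np.percentile(W[m][:,2],[5,95]))
    m=near&(V<70)&(z>.17)&(z<.2); print("plate",np.median(W[m],0))
    p=s["pixels"]; a.append(cv2.resize(p[140:240,180:280] if n=="top" else p[110:230,190:310],(400,400),interpolation=cv2.INTER_CUBIC))
cv2.imwrite("pics/c5.png",np.hstack(a)); print(env.get_state()["force"],env.get_state()["position"])
E
```

```text
top button 10 [[0.5045 0.0618 0.2475]] z top 0.24893874289322504
collar 50 [0.49855323 0.0611881  0.19056156] [0.18513608 0.19507599]
plate [0.50792793 0.0737946  0.18722402]
scene button 18 [[0.5046 0.0611 0.2475]] z top 0.2482964995061812
collar 68 [0.50781621 0.05638022 0.18995458] [0.18622222 0.19265392]
plate [0.51856091 0.05990142 0.18479017]
[-0.13872191  0.21466952  0.4342583 ] [ 0.43755419 -0.17354267  0.47914913]
```

View pics/c5.png

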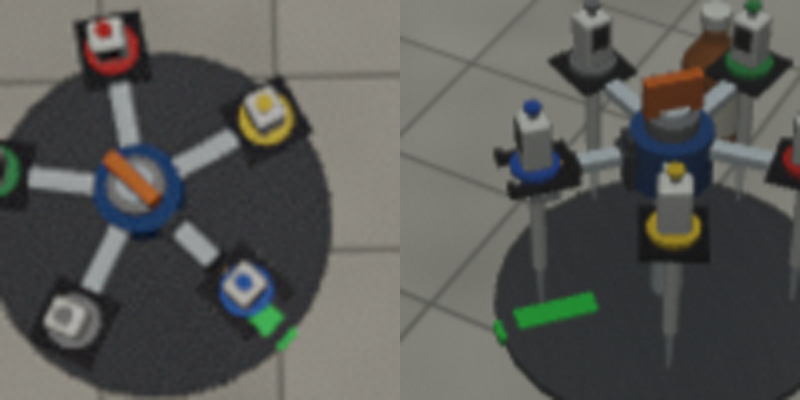

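The blue pipette stands upright in the hook: its collar is flat at (535,165) in the scene crop, and in the top crop it sits over the green stripe at (245,285). The robot is clear, so I'm handing in.

```bash
python3 -c "
from plant import workorder
print(workorder.job_done())"
```

```text
the job is handed in; nothing more can be done
None
```

The job is handed in with no verdict returned: the carousel's empty hook is over the green mark, and the blue-collared pipette is pressed home in it (12.5 N at most), released and upright with the arm clear; one small decoy pipette was found lying on the bench during the run, cause unknown.

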